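# Bring the sensor slide up to the turbo past its eccentric stop

### The arm

A 6-joint arm with a two-finger parallel gripper is mounted at the origin on the work surface. World frame = base frame: x ahead of the robot, y to its left, z up, the work surface at z = 0. Lengths are in m, angles in rad, forces in N, time in s.
With the tool pointing down it reaches from about 0.3 to 0.775 m from the base axis. Payload 14.6 kg.
Tool frame: the origin (TCP) lies on the front face of the gripper's body, between the roots of the fingers; the fingertips stand 97 mm ahead of it and the grasp point (between the pads) lies 78 mm ahead of it; z points along the fingers, x is the direction in which the jaws open and shut, and the axes are right-handed (so a half turn about z gives the same grasp; the last joint's range is limited). The gripper opens to 94 mm and grips with 3 to 60 N. Pads are 16 mm wide; open, the fingers measure 119 mm over their backs; the gripper's body (75 mm by 177 mm) begins 78 mm behind the grasp point.
Start: joints at [-1.193, 0.3, 1.521, -0, 1.321, -0.067], TCP at [0.237, -0.496, 0.303] pointing down, gripper open.
Joint ranges: [-3.03, 3.03], [-0.79, 2.21], [0.23, 2.52], [-1.04, 4.18], [0, 3.07], [-2.55, 2.55]. Speed limits (rad/s): [2.22, 2.22, 2.57, 3.14, 3.14, 3.14].

### API

Orientations are given as [roll, pitch, yaw] about the fixed x, y, z axes, in that order (R = Rz(yaw) Ry(pitch) Rx(roll)).
In Python, from station import sensors, camera, ctrl gives the robot as it stands.
- The arm moves only by the tool move_arm, never from a script. Its argument "rows" is text: rows parted by semicolons, each of 6 numbers parted by spaces: the shift along the tool's x, y, z in mm, then the turn, a rotation vector about the tool's x, y, z in rad. In form: x y z wx wy wz; .... A call has 1 to 20 rows; each row shifts and turns the pose as measured when the row begins, along the tool's axes as they then stand; what a row does not reach is not made up. A row lasts 1/8 s, in which the tool goes at most 62.5 mm and 10.7 degrees, less where a joint would pass 70% of its speed; a pose out of reach is approached as far as the arm can. A call with a gripper value outside its range is refused whole. "grip" is the opening, from -1 (shut) to 1 (fully open), set as the call begins (left out, the last holds). The fingers move at their own pace and stop on an object; "newtons" is the grip in N (left out, the last holds). Time passes only in rows, so rows that do not move let the fingers close. It gives the time, the measured TCP pose, the force and the opening at its end, in the units of the state.
- sensors.get_obs(): the state, without advancing time (a new reading comes with each control period).
- camera(name): name is "scene" or "top" or "wrist"; returns a dict with "color" (480x640x3 uint8, blue, green, red), "z_map" (480x640 float32, m along the optical axis (not along the pixel's ray), 0 where there is no reading), "mtx" (3x3 intrinsics, pixels), "distortion" ([k1, k2, p1, p2, k3] as OpenCV has them; the pictures are not rectified), "position" and "attitude" of the camera in the world; the wrist camera has in their place "hand_eye" (4x4, takes a point from camera to tool coordinates, whose origin is the TCP and whose axes are the tool frame's). Camera axes: x right, y down, z forward; pixel columns grow to the right and rows downward; lengths in m; the calibration is good to about 2 mm. A picture is of the moment at which its call begins: read the wrist's pose just before it.
- ctrl.hand_in(): hands the job in, once; it reports no verdict.
The state is a dict: "time_s": time; "qpos": joint angles; "joint_vel": joint speeds; "tau": joint torques, N m; "ee_pos": TCP position; "eef_rot": TCP orientation; "force": force on the tool from outside, world axes, zero at the start; "moment": the same for the moment, N m; "grip_width": finger opening in m.
Only numpy, scipy, OpenCV 4.12 (cv2) and the standard library are available. Lean on these libraries where they do the work, as an engineer would, in place of code of your own. Each camera call takes 0.05 s, during which the arm holds its last target.

### The job

On the turbo test rig, bring the sensor to its measuring position. Working gently with the fingertips, push the cam's black lever round until it points straight forward along the rail, so that the cam's low point (green stripe) faces the brass roller; only then push the blue slide forward by its rear plate until the roller rests against the cam, and back away. Grip and lift nothing, and leave the probe, the turbo and the loose things on the bench alone.

Things in the scene. Friction and masses are not known exactly. Their poses are not given: they have to be found in the camera images.
- rig: fixed dark grey base plate, 500 x 195 x 12 mm, on the bench. Origin: on the cam's axis at bench height; x = the slide's forward direction (to the turbo), y to its left, z up. The plate covers x -170..330, y -60..135 mm. A guide rail (top 28 mm above the bench) runs along x at y = 70 mm; its rear end stop (top 32 mm) is at x = -159 mm. The rig's place and yaw vary.
- cam (a joint): angle of the eccentric cam, rad, counter-clockwise from above. 0 = low point faces the roller, lever straight forward (+x of the rig). Starts at -2.6 to -1.95 (lever swung back): push it counter-clockwise. Stops at -2.8 and +0.3. Stays put: friction 0.5 N m (8 N at mid-grip), no spring. Disc of 34 mm radius, 14 mm off-centre: rim 48 mm from the axis under the lever, 20 mm opposite (green stripe).
- cam_axis (a point): point on the cam's vertical axis, 65 mm above the bench (mid-height of the lever). The hub has 12 mm radius, its top (screw head) 85 mm above the bench.
- lever_grip (a point): middle of the cam lever's black grip: a bar 70 mm long (30 to 100 mm from the cam axis), 16 mm wide, 56 to 74 mm above the bench; this point is 65 mm from the axis, 65 mm above the bench. Its frame's x axis points outward along the lever. Beyond the hub, nothing under the lever's sweep is taller than 43 mm.
- slide (a joint): travel of the sensor slide along the rail, m: 0 fully back, grows forward (+x of the rig). Starts at 0 to 0.012. With the cam at its low point it goes to 0.040, where the roller meets the cam; with the cam still turned back the cam stops it at 0.015 to 0.023. Friction 4 N, no spring; 0.5 to 1 kg; stays where left.
- push_face (a point): centre of the rear face of the slide's upright blue push plate: 56 mm wide, 20 to 72 mm above the bench, facing backward (-x of the rig); push here, forward. The plate is 10 mm thick; the carriage before it is 46 mm high. The probe's rear end (135 mm above the bench) is 80 mm, its 12 mm post 110 mm, in front of this face. Behind it nothing on the rig is taller than 32 mm.
- roller (a point): centre of the slide's brass follower roller, 16 mm across, 22 to 40 mm above the bench, on a side arm of the slide in line with the cam axis; the centre is 28 mm from the cam axis when the slide is home.
- probe: delicate sensor probe: an 11 mm steel rod 135 mm long with its clamp, level along the rig's x on top of the slide's post, 135 mm above the bench. Origin at the clamp. Not to be touched.
- turbo: turbocharger fixed on the rig, about 245 mm long, 130 mm across, top 215 mm above the bench. Origin at the centre of its inlet mouth (46 mm bore), 135 mm above the bench, x axis into the inlet; 125 mm ahead of the cam axis and 70 mm to its left. Not to be touched.
- port_cap_mid (a point): bystander: loose green plastic cap, 52 mm across and 20 mm tall, centre.
- marker_mid (a point): bystander: loose white marker with blue cap, lying, 110 x 15 mm, centre.
- spanner_mid (a point): bystander: loose steel spanner, lying, 150 mm long, middle.
- bolt_jar_mid (a point): bystander: loose grey jar with black lid, 52 mm across, 70 mm tall, centre.

How it is judged:
On the way, in this order (a step that is already met when the one before it is completed fails the run):
1. the cam is turned to its low point (within 0.25 rad) while the slide is still back (value of joint cam between -0.25 and 0.25 rad and value of joint slide below 0.026 m), for 0.2 s.
2. the slide is pushed home against the cam (value of joint slide above 0.038 m and value of joint cam between -0.25 and 0.25 rad), for 0.2 s.
At the end, for the whole second after the job is handed in: The cam rests within 0.25 rad of its low point and the slide rests home against it (within 2 mm: joint above 0.038 m) (all of step 2 and horizontal distance between roller and cam_axis below 0.03 m and velocity of joint slide between -0.005 and 0.005 m/s and velocity of joint cam between -0.05 and 0.05 rad/s); the robot touches nothing.
It fails at once if the slide is pushed before the cam is at its low point (contact force between any of the fingers, the arm and slide above 3 N and value of joint cam below -0.3 rad).
It fails at once if the lever is gripped or forced (over 35 N on it) (contact force between the fingers and cam above 35 N).
It fails at once if the slide is gripped or rammed (over 35 N on it) (contact force between the fingers and slide above 35 N).
It fails at once if the probe or the turbo is touched (contact force between any of the fingers, the arm and probe above 1 N or contact force between any of the fingers, the arm and turbo above 1 N).
It fails at once if a bystander is moved or lifted by more than 15 mm (distance of any of port_cap_mid, marker_mid, spanner_mid, bolt_jar_mid from where it was at the start of the episode above 0.015 m).
It also fails if it takes over 59 s, if anything falls off the work surface, if the arm or the gripper's body presses on something with over 40 N, if the wrist force passes 120 N, or if a joint passes its speed limit or range.

## Working session

There is one attempt and no reset: what is moved stays moved. The work goes in short steps, Python scripts to look and compute and a tool call to move; the robot and the scene stay as the last step left them, time stands still between calls to the robot, and variables do not carry over. Pictures are saved under pics/ and viewed, and the job is handed in when it is done.

Besides the shell and the picture viewer there is one more tool, called after "Emit:" as a command line: name --argument value ..., lists and objects as JSON in quotes. move_arm: Moves the arm, as the interface text tells. Its arguments: {"type":"object","properties":{"rows":{"type":"string"},"grip":{"type":"number"},"newtons":{"type":"number"}},"required":["rows"]}

```bash
mkdir -p pics; cat > h.py <<'E'
import numpy as np,cv2
from station import sensors,camera,ctrl
from scipy.spatial.transform import Rotation as R
def cloud(c):
    z=c["z_map"];h,w=z.shape
    u,v=np.meshgrid(np.arange(w),np.arange(h))
    p=cv2.undistortPoints(np.stack([u,v],-1).reshape(-1,1,2).astype(np.float64),c["mtx"],np.array(c["distortion"])).reshape(h,w,2)
    return np.dstack([p[...,0]*z,p[...,1]*z,z])
E
python3 - <<'E'
from h import *
for n in ["scene","top"]:
    c=camera(n);cv2.imwrite(f"pics/{n}0.png",c["color"]);print(n,c["position"],c["attitude"],c["mtx"],c["distortion"])
    np.savez(f"{n}0.npz",**{k:np.array(v) for k,v in c.items()})
print(sensors.get_obs())
E
```

```text
scene [ 0.88813409 -0.42304653  0.70611621] [-2.3823333   0.01666894  0.55762971] [[520.1774526    0.         312.61436186]
 [  0.         520.1774526  238.14240464]
 [  0.           0.           1.        ]] [-0.01233396  0.          0.          0.          0.        ]
top [0.41047134 0.07614788 0.9765495 ] [-2.98242728 -0.01387918 -1.58815624] [[549.7013635    0.         321.49413723]
 [  0.         549.7013635  237.90918425]
 [  0.           0.           1.        ]] [0.00138619 0.         0.         0.         0.        ]
{'time_s': 0.1, 'qpos': array([-1.19259967e+00,  3.00408901e-01,  1.52151558e+00, -1.71711650e-05,
        1.32069615e+00, -6.66154265e-02]), 'joint_vel': array([-0.00044055, -0.00025799, -0.00240237,  0.00077259, -0.00138184,
        0.00161814]), 'tau': array([ 1.59282823e-03, -5.32639575e+01, -3.53286088e+01,  7.09665706e-02,
        2.34897877e-02, -7.62841250e-05]), 'ee_pos': array([ 0.23659601, -0.49636163,  0.30214811]), 'eef_rot': array([-3.14154082e+00,  1.02679709e-03, -1.12597996e+00]), 'force': array([0.18535951, 0.50633108, 0.27071914]), 'moment': array([ 0.05376274, -0.00287922, -0.00338986]), 'grip_width': 0.09358390577471008}
```

View pics/scene0.png

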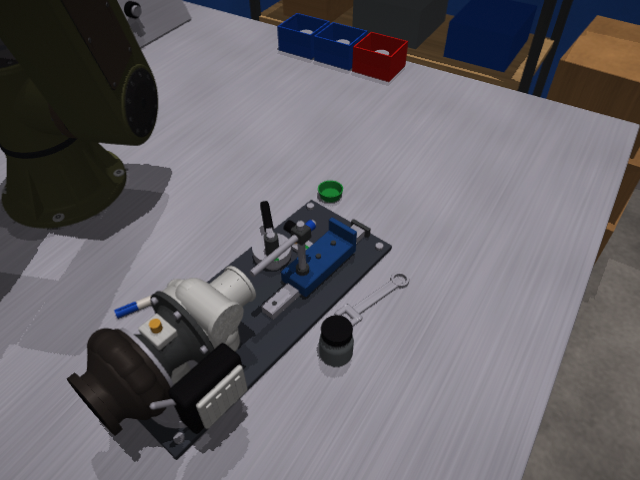

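View pics/top0.png

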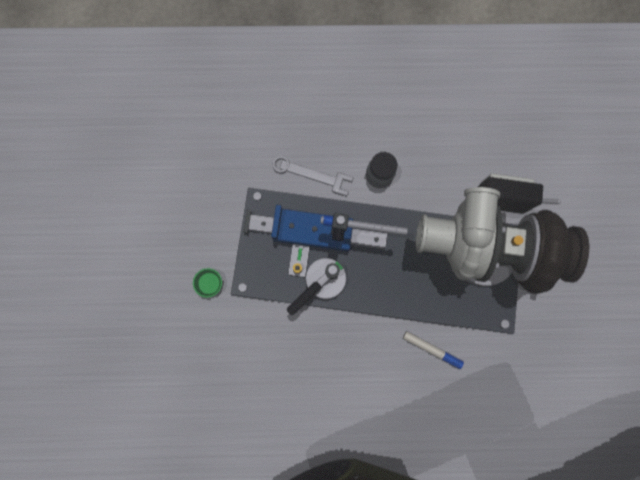

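The top view shows rig forward pointing to image right (world −y). The lever (hub at about 333,270, grip end at about 292,310) is swung back and to the right, and the blue push plate is at about (278,222). Next I'll measure these.

```bash
cat >> h.py <<'E'
def ray(c,uv,h):
    p=cv2.undistortPoints(np.array(uv,float).reshape(-1,1,2),c["mtx"],np.array(c["distortion"])).reshape(-1,2)
    d=np.c_[p,np.ones(len(p))]@R.from_euler("xyz",c["attitude"]).as_matrix().T
    o=np.array(c["position"]);return o+d*((h-o[2])/d[:,2])[:,None]
E
python3 - <<'E'
from h import *
c=dict(np.load("top0.npz"))
P=cloud(c)@R.from_euler("xyz",c["attitude"]).as_matrix().T+c["position"]
img=c["color"].astype(int);hsv=cv2.cvtColor(c["color"],cv2.COLOR_BGR2HSV)
# plate corners
m=((img.max(2)<90)&(abs(P[...,2]-.012)<.008)).astype(np.uint8)
m=cv2.morphologyEx(m,cv2.MORPH_OPEN,np.ones((3,3)))
n,l,s,_=cv2.connectedComponentsWithStats(m);k=1+s[1:,4].argmax();print(s[k])
pts=np.argwhere(l==k)[:,::-1]
xy=P[pts[:,1],pts[:,0]][:,:2].astype(np.float32)
r=cv2.minAreaRect(ray(c,pts,.012)[:,:2].astype(np.float32));print("rect",r,cv2.boxPoints(r))
cv2.imwrite("pics/m.png",(l==k)*np.uint8(255))
# high things by height
roi=np.zeros(m.shape,bool);roi[235:325,270:360]=1
t=roi&(P[...,2]>.05)
q=P[t];print("z lever",np.percentile(q[:,2],[5,25,50,75,95,100]))
g=roi&(P[...,2]>.055)&(P[...,2]<.079)&(img.max(2)<60)
gp=np.argwhere(g)[:,::-1]
W=ray(c,gp,.074)[:,:2].astype(np.float32);rr=cv2.minAreaRect(W);print("lever",rr,cv2.boxPoints(rr),W.mean(0),len(gp))
hb=roi&(P[...,2]>.079);print("hub",P[hb].mean(0),hb.sum(), ray(c,np.argwhere(hb)[:,::-1],.085).mean(0))
bl=(hsv[...,0]>100)&(hsv[...,0]<125)&(hsv[...,1]>120)
roi2=np.zeros(m.shape,bool);roi2[195:255,260:320]=1
b=bl&roi2&(P[...,2]>.06)&(P[...,2]<.08);bp=np.argwhere(b)[:,::-1]
print("blue",cv2.boxPoints(cv2.minAreaRect(ray(c,bp,.072)[:,:2].astype(np.float32))),len(bp))
big=cv2.resize(c["color"][170:350,220:420],None,fx=3.5,fy=3.3,interpolation=cv2.INTER_CUBIC);cv2.imwrite("pics/big.png",big)
E
```

```text
[  278   194   240   139 13541]
rect ((0.5203892588615417, -0.0679841935634613), (0.4403204321861267, 0.19161568582057953), 81.14739990234375) [[ 0.3918416  -0.2707776 ]
 [ 0.5811747  -0.3002659 ]
 [ 0.6489369   0.13480923]
 [ 0.45960385  0.16429752]]
z lever [0.06663107 0.0705267  0.07272469 0.07937157 0.14367589 0.9765495 ]
lever ((0.45627495646476746, 0.09214478731155396), (0.015044353902339935, 0.06556481868028641), 43.99079132080078) [[0.42809433 0.11050566]
 [0.47363192 0.06333496]
 [0.4844556  0.07378391]
 [0.438918   0.12095461]] [0.45632398 0.09195352] 355
hub [0.49970706 0.04723292 0.24840727] 210 [0.51573317 0.04730776 0.085     ]
blue [[0.55780035 0.13583383]
 [0.6106636  0.1287876 ]
 [0.61178464 0.13719782]
 [0.5589214  0.14424405]] 153
```

View pics/big.png

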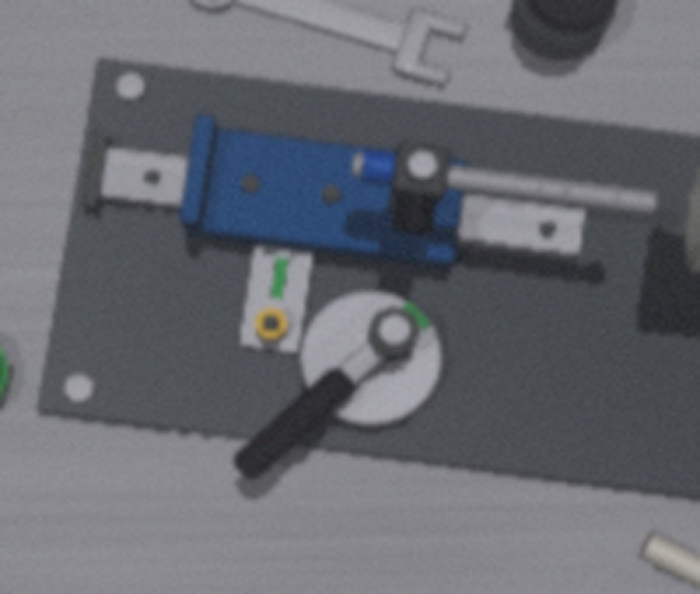

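```bash
python3 - <<'E'
from h import *
c=dict(np.load("top0.npz"))
hub=ray(c,[[333.1,270.6]],.085)[0];print("hub",hub)
A,B,C=ray(c,[[248,188.2],[231.4,294.2],[514,333]],.012)
print(A,B,C)
d=(C-B)[:2];print(np.linalg.norm(d),np.linalg.norm(A-B));yaw=np.arctan2(d[1],d[0]);print("yaw",yaw, "from AB",np.arctan2(*( (A-B)[:2]))*-1)
x=np.array([np.cos(yaw),np.sin(yaw)]);y=np.array([-x[1],x[0]])
for p in (A,B,C):print(B[:2]+0*x, "axis est",p[:2]-x*({0:-.17,1:-.17,2:.33}[[id(A),id(B),id(C)].index(id(p))] )-y*([.135,-.06,-.06][[id(A),id(B),id(C)].index(id(p))]))
lev=np.array([.45627,.09214]);dv=lev-hub[:2];print("lever ang",(np.arctan2(dv[1],dv[0])-yaw+np.pi)%(2*np.pi)-np.pi,np.linalg.norm(dv))
bl=np.array([[0.55780035,0.13583383],[0.6106636,0.1287876],[0.61178464,0.13719782],[0.5589214,0.14424405]])
print("blue in rig",np.c_[(bl-hub[:2])@x,(bl-hub[:2])@y], "x",x,"y",y)
for n,uv,h in [("cap",[[208,283]],.02),("marker",[[404,336],[463,365]],.007),("jar",[[382,167]],.07),("spanner",[[275,165],[352,182]],.005)]:
    w=ray(c,uv,h)[:,:2];print(n,w,np.c_[(w-hub[:2])@x,(w-hub[:2])@y])
E
```

```text
hub [0.49919213 0.04333495 0.085     ]
[0.65767309 0.19078771 0.012     ] [0.46799854 0.21896959 0.012     ] [ 0.39271522 -0.27144887  0.012     ]
0.49616312194861734 0.19175674665075446
yaw -1.7231156310368805 from AB -1.7182973806402269
[0.46799854 0.21896959] axis est [0.49844187 0.04323969]
[0.46799854 0.21896959] axis est [0.50150958 0.04183402]
[0.46799854 0.21896959] axis est [0.50209176 0.04562647]
lever ang -2.2679224113513463 0.06499416788517731
blue in rig [[-0.10032059  0.0438947 ]
 [-0.10137694  0.09721502]
 [-0.10985988  0.09704699]
 [-0.10880354  0.04372668]] x [-0.15173099 -0.98842183] y [ 0.98842183 -0.15173099]
cap [[0.48755711 0.25844379]] [[-0.21085288 -0.04413898]]
marker [[ 0.39083289 -0.08058442]
 [ 0.3397274  -0.18071546]] [[ 0.13892607 -0.08830223]
 [ 0.24565206 -0.12362303]]
jar [[ 0.67687596 -0.04445545]] [[0.0598138 0.1889471]]
spanner [[0.70235104 0.14255301]
 [0.66846164 0.00260641]] [[-0.1288948   0.18575224]
 [ 0.01457355  0.17348946]]
```

Emit:
move_arm --rows "0 0 -20 0 0 -0.163;0 0 -20 0 0 -0.163;0 0 -20 0 0 -0.163;0 0 -20 0 0 -0.163;0 0 -20 0 0 -0.163;0 0 0 0 0 -0.163" --grip -1 --newtons 10

```text
time_s: 0.85
ee_pos: [0.2366, -0.4962, 0.4031]
eef_rot: [-3.136, 0.003, -0.118]
force: [0.0, 0.1, -0.7]
grip_width: 0.0372
```

```bash
cat >> h.py <<'E'
AX=np.array([.4995,.0435]);YAW=-1.721
X=np.array([np.cos(YAW),np.sin(YAW)]);Y=np.array([-X[1],X[0]])
def rig(p): d=np.asarray(p)[...,:2]-AX; return np.stack([d@X,d@Y],-1)
def st():
    o=sensors.get_obs();Rt=R.from_euler("xyz",o["eef_rot"]).as_matrix()
    tip=o["ee_pos"]+Rt[:,2]*.097
    F=o["force"];print("t",o["time_s"].__round__(2),"tip rig mm",(rig(tip)*1e3).round(1),"z",round(tip[2]*1e3,1),"yaw err",round((o["eef_rot"][2]-(YAW+np.pi/2)),4),"rot",o["eef_rot"].round(3),"F rig",[round(float(v),1) for v in (F[:2]@X,F[:2]@Y,F[2])],"gw",round(o["grip_width"],4),"q",o["qpos"].round(2))
E
python3 - <<'E'
from h import *
st()
c=dict(np.load("top0.npz"));print("roller",rig(ray(c,[[297.4,267.6]],.04))*1e3)
s=dict(np.load("scene0.npz"));P=cloud(s)@R.from_euler("xyz",s["attitude"]).as_matrix().T+s["position"]
r=rig(P)
m=(abs(r[...,1]-.07)<.02)&(r[...,0]>-.06)&(r[...,0]<.09)
print("zmax probe",np.percentile(P[m][:,2],[90,98,100]))
E
```

```text
t 0.85 tip rig mm [ 572.5 -179.5] z 306.1 yaw err 0.0326 rot [-3.136e+00  3.000e-03 -1.180e-01] F rig [-0.1, 0.0, -0.7] gw 0.0372 q [-1.19  0.25  1.36  0.    1.54 -1.07]
roller [[-60.00336      1.32653238]]
zmax probe [0.14051549 0.14885822 0.15691839]
```

Emit:
move_arm --rows "0 -50 0 0 0 0.03;8 -55 0 0 0 0;12 -55 0 0 0 0;12 -55 0 0 0 0;12 -55 0 0 0 0;15 -55 0 0 0 0;15 -55 0 0 0 0;15 -55 0 0 0 0;15 -55 0 0 0 0;15 -55 0 0 0 0;15 -55 0 0 0 0;10 -40 0 0 0 0;0 0 0 0 0 0"

```text
time_s: 2.48
ee_pos: [0.4749, 0.1366, 0.4035]
eef_rot: [-3.134, 0.007, -0.147]
force: [0.2, 0.1, -0.6]
grip_width: 0.0005
```

```bash
python3 -c "
from h import *
st()"
```

```text
t 2.48 tip rig mm [-89.1 -38.9] z 306.5 yaw err 0.0034 rot [-3.134  0.007 -0.147] F rig [-0.1, 0.2, -0.6] gw 0.0005 q [0.2  0.12 1.51 0.01 1.52 0.35]
```

Emit:
move_arm --rows "4 20 -0 0 0 0;0 0 50 0 0 0;0 0 50 0 0 0;0 0 50 0 0 0;0 0 40 0 0 0;0 0 20 0 0 0;0 0 0 0 0 0"

```text
time_s: 3.35
ee_pos: [0.4728, 0.1121, 0.1875]
eef_rot: [-3.135, 0.007, -0.15]
force: [0.9, 0.8, 1.2]
grip_width: 0.0007
```

```bash
cat >> h.py <<'E'
def look(k,n="top"):
    c=camera(n);cv2.imwrite(f"pics/{n}{k}.png",cv2.resize(c["color"][150:350,200:440],None,fx=3,fy=3,interpolation=cv2.INTER_CUBIC) if n=="top" else c["color"][150:390,200:500].repeat(2,0).repeat(2,1));return c
E
python3 -c "
from h import *
st();look('a');look('a','scene')"
```

```text
t 3.35 tip rig mm [-64.5 -37.4] z 90.5 yaw err 0.0002 rot [-3.135  0.007 -0.15 ] F rig [-0.9, 0.8, 1.2] gw 0.0007 q [0.15 0.29 1.82 0.01 1.03 0.3 ]
```

View pics/scenea.png

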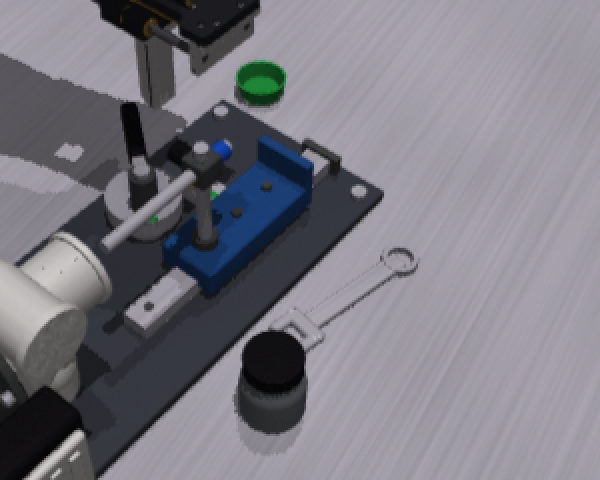

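The fingertips (about 158,100 in this crop) hang behind the lever, with the rear-right area clear. I'll shift back slightly and go down.

Emit:
move_arm --rows "3 -5 10 0 0 0;0 0 15 0 0 0;0 0 4 0 0 0;0 0 0 0 0 0"

```text
time_s: 3.95
ee_pos: [0.4781, 0.1175, 0.1601]
eef_rot: [-3.133, 0.001, -0.15]
force: [0.2, 0.5, -0.6]
grip_width: 0.0004
```

```bash
python3 -c "
from h import *
st();look('b')"
```

```text
t 3.95 tip rig mm [-70.8 -32.3] z 63.1 yaw err 0.0004 rot [-3.133e+00  1.000e-03 -1.500e-01] F rig [-0.5, 0.1, -0.6] gw 0.0004 q [0.16 0.35 1.82 0.01 0.97 0.31]
```

View pics/topb.png

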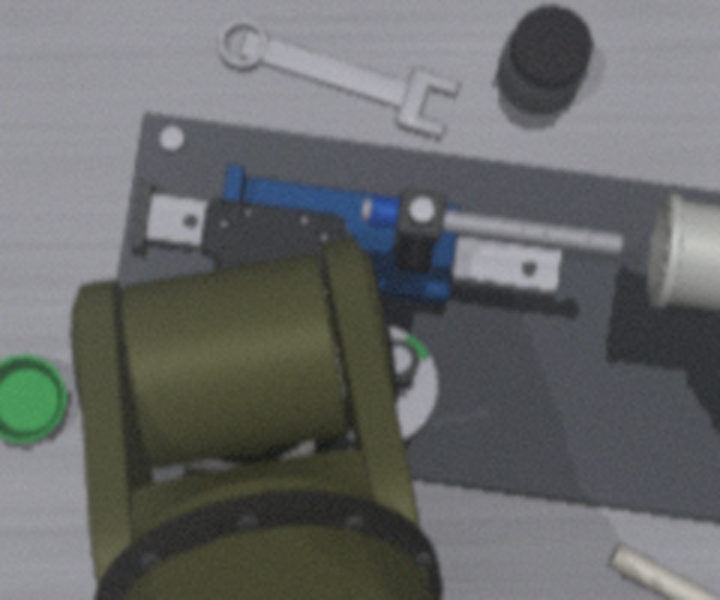

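```bash
cat >> h.py <<'E'
def Cp(th,rc=68):
    u=np.array([np.cos(th),np.sin(th)]);t=np.array([-u[1],u[0]]);return rc*u-(8+8*abs(t[0])+12.5*abs(t[1]))*t
E
python3 -c "
from h import *
p=None
for th in np.arange(-2.27,.05,.15):
  q=Cp(th);print(round(th,2),q.round(1),'' if p is None else 'tool xy step',(q-p)[::-1].round(1));p=q"
```

```text
Traceback (most recent call last):
TypeError: unsupported operand type(s) for -: 'float' and 'NoneType'
```

```bash
python3 -c "
from h import *
p=np.array([-70.8,-32.3])
for th in np.arange(-2.27,.05,.15):
  q=Cp(th);print(round(th,2),q.round(1),'tool xy step',(q-p)[::-1].round(1));p=q"
```

```text
-2.27 [-60.7 -37.8] tool xy step [-5.5 10.1]
-2.12 [-53.7 -46.9] tool xy step [-9.1  7. ]
-1.97 [-45.1 -54.8] tool xy step [-7.9  8.6]
-1.82 [-35.  -61.3] tool xy step [-6.5 10. ]
-1.67 [-23.8 -66. ] tool xy step [-4.7 11.2]
-1.52 [-13.2 -68.8] tool xy step [-2.8 10.7]
-1.37 [ -4.4 -70.3] tool xy step [-1.5  8.7]
-1.22 [  4.8 -70.7] tool xy step [-0.4  9.2]
-1.07 [ 14.2 -69.7] tool xy step [0.9 9.4]
-0.92 [ 23.7 -67.4] tool xy step [2.4 9.5]
-0.77 [ 33.1 -63.5] tool xy step [3.9 9.4]
-0.62 [ 42.1 -58.1] tool xy step [5.4 9. ]
-0.47 [ 50.3 -51.1] tool xy step [7.  8.2]
-0.32 [ 57.5 -42.6] tool xy step [8.5 7.2]
-0.17 [ 63.4 -32.9] tool xy step [9.8 5.8]
-0.02 [ 67.6 -22. ] tool xy step [10.9  4.2]
```

Emit:
move_arm --rows "-3 5 0 0 0 0;-3 5 0 0 0 0;-4 4 0 0 0 0;-4 4 0 0 0 0;-4 4 0 0 0 0;-4 4 0 0 0 0;-3 5 0 0 0 0;-3 5 0 0 0 0"

```text
time_s: 5.0
ee_pos: [0.4468, 0.0859, 0.163]
eef_rot: [-3.123, -0.016, -0.152]
force: [5.2, 4.7, -1.7]
grip_width: 0.0003
```

```bash
python3 -c "
from h import *
st();look('c','scene');look('c')"
```

```text
t 5.0 tip rig mm [-35.9 -56.9] z 66.1 yaw err -0.0014 rot [-3.123 -0.016 -0.152] F rig [-5.5, 4.5, -1.7] gw 0.0003 q [0.1  0.26 1.93 0.02 0.93 0.25]
```

View pics/scenec.png

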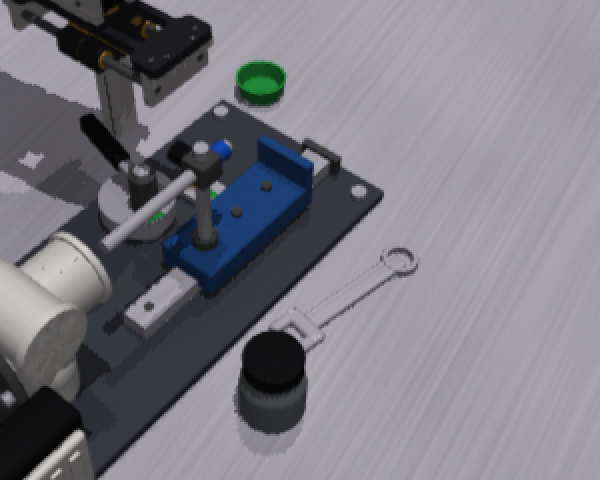

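The lever now points about −1.85 rad, and contact is about 7 N. Tool tilt and height have drifted a little, so I'll add correction output.

```bash
cat >> h.py <<'E'
def corr():
    o=sensors.get_obs();A=R.from_euler("xyz",o["eef_rot"]);T=R.from_euler("xyz",[np.pi,0,YAW+np.pi/2]);print("corr rotvec tool",(A.inv()*T).as_rotvec().round(4))
E
python3 -c "
from h import *
corr()"
```

```text
corr rotvec tool [-0.0181 -0.0153 -0.0015]
```

Emit:
move_arm --rows "-4 4 1.5 -0.009 -0.008 0;-3 5 1.5 -0.009 -0.008 0;-3 5 1 0 0 0;-2 5.5 0.5 0 0 0;-2 5.5 0.5 -0.003 -0.003 0;-1 5 0.5 -0.003 -0.003 0;-1 5 0.5 -0.003 -0.003 0;0 5 0.5 -0.003 -0.003 0"

```text
time_s: 6.1
ee_pos: [0.4296, 0.05, 0.1625]
eef_rot: [-3.139, -0.013, -0.154]
force: [3.3, 8.4, 1.3]
grip_width: 0.0005
```

```bash
python3 -c "
from h import *
st();corr();look('d','scene')"
```

```text
t 6.1 tip rig mm [  3.9 -68.8] z 65.6 yaw err -0.0035 rot [-3.139 -0.013 -0.154] F rig [-8.8, 2.0, 1.3] gw 0.0005 q [ 0.03  0.22  1.99 -0.    0.92  0.18]
corr rotvec tool [-0.0023 -0.0131 -0.0035]
```

View pics/scened.png

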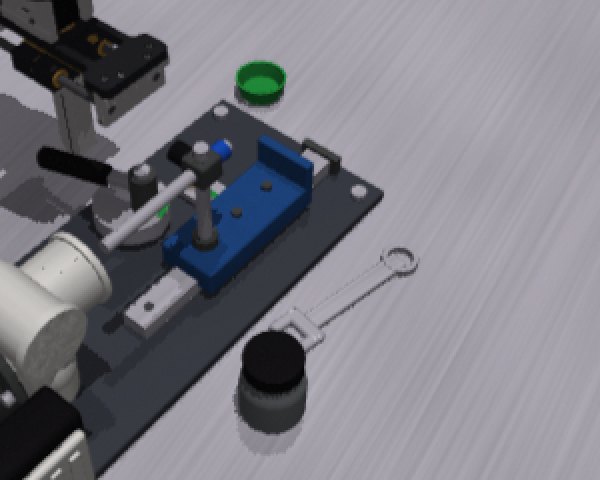

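The lever is now at about −1.2 rad and moving with the fingertip; the slide is untouched. Continuing along the arc.

Emit:
move_arm --rows "0 5 1 -0.001 -0.007 -0.002;0 5 1 -0.001 -0.007 -0.002;1 5 1 0 0 0;1 5 0.5 0 -0.003 0;1.5 5 0.5 0 -0.003 0;2 5 0.5 0 -0.003 0;2.5 5 0.5 0 -0.003 0;3 5 0.5 0 -0.003 0"

```text
time_s: 7.15
ee_pos: [0.4369, 0.011, 0.1628]
eef_rot: [-3.127, 0.0, -0.151]
force: [0.1, 8.8, 5.0]
grip_width: 0.0008
```

```bash
python3 -c "
from h import *
st();corr();look('e','scene')"
```

```text
t 7.15 tip rig mm [ 40.1 -57. ] z 65.8 yaw err -0.0005 rot [-3.127  0.    -0.151] F rig [-8.7, -1.2, 5.0] gw 0.0008 q [-0.06  0.23  1.97  0.02  0.94  0.08]
corr rotvec tool [-0.0147  0.     -0.0005]
```

View pics/scenee.png

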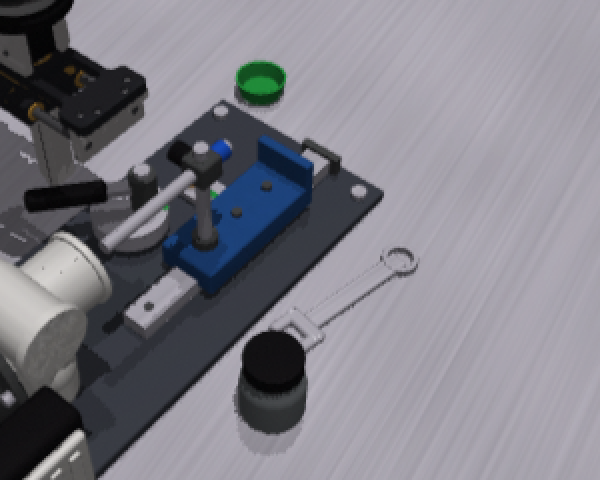

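Emit:
move_arm --rows "4 4 1 -0.007 0 0;4 4 1 -0.007 0 0;4.5 4 0.5 -0.003 0 0;4.5 4 0.5 -0.003 0 0;4.5 4 0.5 -0.003 0 0;0 0 0 0 0 0"

```text
time_s: 7.95
ee_pos: [0.455, -0.0107, 0.1629]
eef_rot: [3.141, -0.003, -0.152]
force: [-1.3, 2.2, 3.2]
grip_width: 0.0006
```

```bash
python3 -c "
from h import *
st();corr();look('f','scene');look('f')"
```

```text
t 7.95 tip rig mm [ 60.3 -35.5] z 65.9 yaw err -0.0017 rot [ 3.141e+00 -3.000e-03 -1.520e-01] F rig [-2.0, -1.6, 3.2] gw 0.0006 q [-0.1   0.27  1.92 -0.    0.95  0.05]
corr rotvec tool [ 0.0008 -0.0033 -0.0017]
```

View pics/scenef.png

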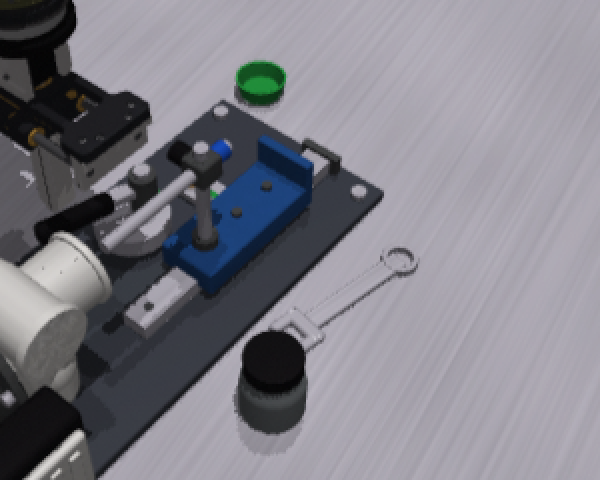

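View pics/topf.png

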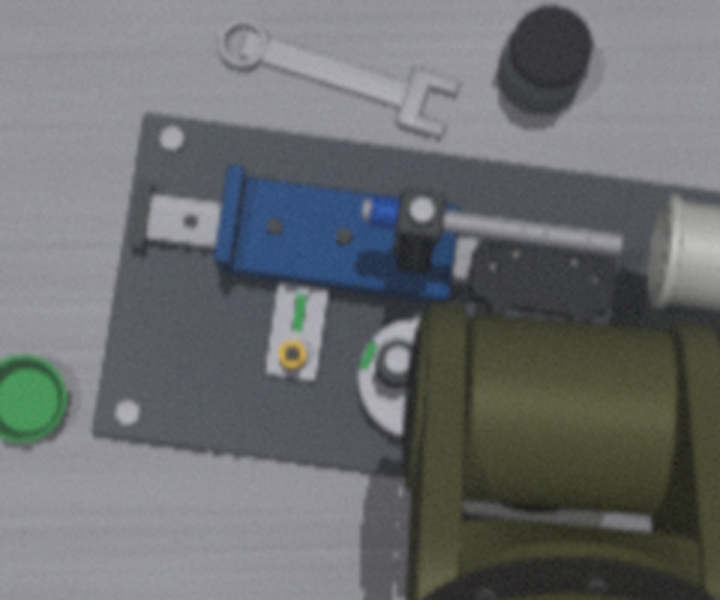

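The lever is nearly forward, at about −0.3 rad. I'll add the last few millimetres; the gripper body stays 20 mm above the probe.

Emit:
move_arm --rows "4 2 0.5 0 0 0;4 2 0.5 0 0 0;4 1 0.5 0 0 0;3 1 0.5 0 0 0;0 0 0 0 0 0"

```text
time_s: 8.68
ee_pos: [0.4678, -0.0181, 0.1622]
eef_rot: [-3.14, -0.0, -0.152]
force: [-2.0, 2.2, 4.2]
grip_width: 0.0003
```

```bash
python3 -c "
from h import *
st();corr();look('g','scene')"
```

```text
t 8.68 tip rig mm [ 65.5 -22.1] z 65.2 yaw err -0.0014 rot [-3.14  -0.    -0.152] F rig [-1.8, -2.3, 4.2] gw 0.0003 q [-0.12  0.3   1.89  0.    0.96  0.03]
corr rotvec tool [-0.0013 -0.0002 -0.0014]
```

View pics/sceneg.png

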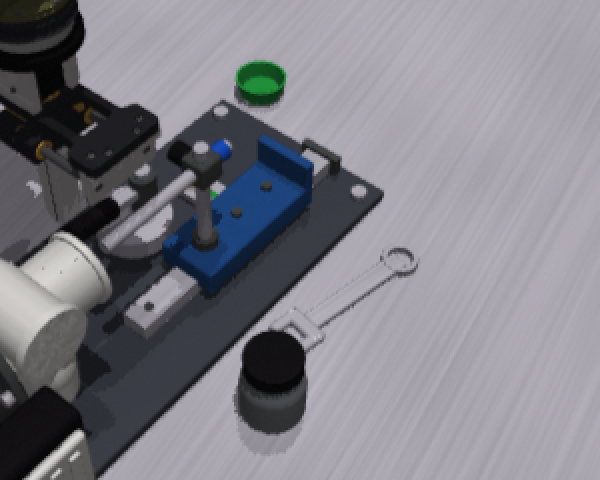

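The lever looks parallel to the probe rod. I'll back off, lift, and move out of view to verify.

Emit:
move_arm --rows "-15 0 0 0 0 0;-25 0 0 0 0 0;0 0 -40 0 0 0;0 0 -50 0 0 0;0 -20 -50 0 0 0;0 -50 -40 0 0 0;0 -55 0 0 0 0;0 -55 0 0 0 0;0 -55 0 0 0 0;0 -50 0 0 0 0;0 0 0 0 0 0"

```text
time_s: 10.1
ee_pos: [0.4703, 0.2747, 0.3464]
eef_rot: [-3.141, -0.004, -0.156]
force: [-0.2, -0.6, -0.0]
grip_width: 0.0004
```

```bash
python3 -c "
from h import *
st();corr();look('h')"
```

```text
t 10.1 tip rig mm [-224.3  -63.1] z 249.4 yaw err -0.0053 rot [-3.141 -0.004 -0.156] F rig [0.6, -0.2, -0.0] gw 0.0004 q [ 0.46  0.26  1.47 -0.    1.41  0.62]
corr rotvec tool [-0.0005 -0.0037 -0.0053]
```

View pics/toph.png

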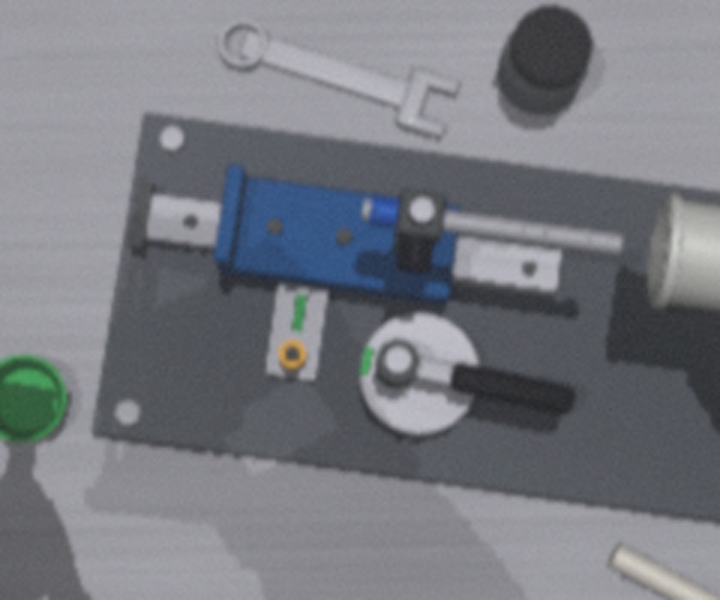

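```bash
python3 -c "
from h import *
c=dict(np.load('top0.npz'))
f=lambda u,v:[200+u/3,150+v/3]
h=rig(ray(c,[f(398,362)],.085))[0];a,b=rig(ray(c,[f(455,376),f(572,397)],.074));print(h,a,b,np.arctan2(*(b-a)[::-1]),np.arctan2(*(b-h)[::-1]))
print('plate rear',rig(ray(c,[f(229,167),f(217,263),f(246,170),f(236,265)],.072)))"
```

```text
[-0.00047594 -0.00048209] [ 0.03175893 -0.00279656] [ 0.09680383 -0.00565724] -0.043951721171074855 -0.05314847611899715
plate rear [[-0.10823092  0.09686291]
 [-0.1069055   0.04207043]
 [-0.09855718  0.09645197]
 [-0.09630601  0.04237653]]
```

Cam is at about −0.05 rad, and the slide is still back (about 0.008 m). Next I'll go behind the plate at rig (−145, 70).

Emit:
move_arm --rows "45 25 0 0 0 -0.005;45 25 0 0 0 0;43 25 0 0 0 0;0 0 40 0 0 0;0 0 50 0 0 0;0 0 40 0 0 0;0 0 0 0 0 0"

```text
time_s: 11.02
ee_pos: [0.5942, 0.1652, 0.2155]
eef_rot: [3.141, -0.007, -0.159]
force: [0.0, 0.5, 0.5]
grip_width: 0.0007
```

```bash
python3 -c "
from h import *
st();corr()"
```

```text
t 11.03 tip rig mm [-134.4   76.1] z 118.5 yaw err -0.009 rot [ 3.141 -0.007 -0.159] F rig [-0.5, -0.1, 0.5] gw 0.0007 q [ 0.21  0.52  1.42 -0.    1.2   0.37]
corr rotvec tool [ 0.0008 -0.007  -0.009 ]
```

Emit:
move_arm --rows "-5 -8 20 0 -0.007 -0.009;0 0 25 0 0 0;0 0 18 0 0 0;0 0 3 0 0 0;0 0 0 0 0 0"

```text
time_s: 11.65
ee_pos: [0.5919, 0.1744, 0.1522]
eef_rot: [-3.14, -0.007, -0.15]
force: [-0.1, -0.5, -0.0]
grip_width: 0.0003
```

```bash
python3 -c "
from h import *
st();corr();look('i','scene')"
```

```text
t 11.65 tip rig mm [-143.5   72.4] z 55.2 yaw err 0.0006 rot [-3.14  -0.007 -0.15 ] F rig [0.5, -0.1, -0.0] gw 0.0003 q [ 0.23  0.6   1.46 -0.    1.08  0.38]
corr rotvec tool [-0.0021 -0.0066  0.0006]
```

View pics/scenei.png

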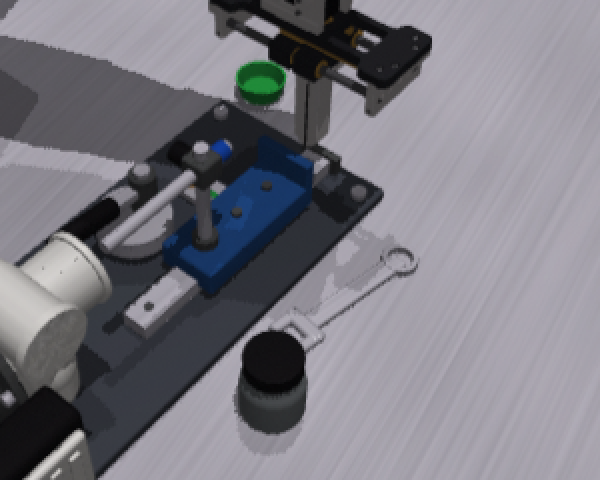

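The fingertips (310,140) sit right behind the blue plate. Pushing forward.

Emit:
move_arm --rows "0 8 2 0 -0.005 0;0 8 0 0 0 0;0 5 0 0 0 0;0 4 0 0 0 0;0 4 0 0 0 0;0 4 0 0 0 0;0 4 0 0 0 0;0 4 0 0 0 0;0 4 0 0 0 0;0 4 0 0 0 0"

```text
time_s: 12.95
ee_pos: [0.5846, 0.1237, 0.1517]
eef_rot: [-3.137, -0.004, -0.149]
force: [-0.1, 3.5, -1.4]
grip_width: 0.0008
```

```bash
python3 -c "
from h import *
st();corr()"
```

```text
t 12.95 tip rig mm [-92.5  72.5] z 54.7 yaw err 0.0008 rot [-3.137 -0.004 -0.149] F rig [-3.5, -0.6, -1.4] gw 0.0008 q [0.15 0.56 1.52 0.   1.05 0.29]
corr rotvec tool [-0.005  -0.0039  0.0008]
```

Emit:
move_arm --rows "0 3 0 -0.004 -0.003 0;0 2 0 0 0 0;0 2 0 0 0 0;0 1 0 0 0 0"

```text
time_s: 13.45
ee_pos: [0.5838, 0.1182, 0.1517]
eef_rot: [-3.134, -0.002, -0.149]
force: [3.9, 10.1, -3.7]
grip_width: 0.0003
```

```bash
python3 -c "
from h import *
st();corr();look('j')"
```

```text
t 13.45 tip rig mm [-87.2  72.4] z 54.7 yaw err 0.0008 rot [-3.134e+00 -2.000e-03 -1.490e-01] F rig [-10.6, 2.4, -3.7] gw 0.0003 q [0.14 0.56 1.53 0.01 1.05 0.28]
corr rotvec tool [-0.0072 -0.0024  0.0008]
```

View pics/topj.png

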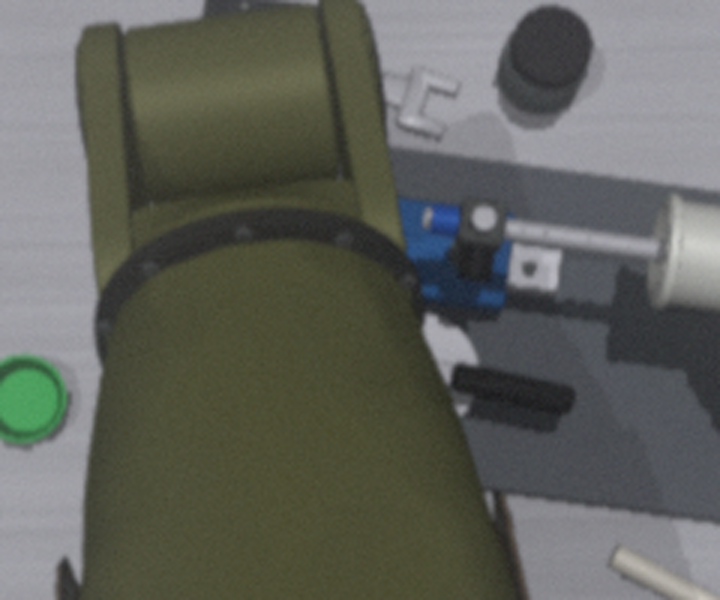

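Force rose to 10.6 N, and the clamp has moved about 31 mm. I'll press slightly more to confirm it has seated.

Emit:
move_arm --rows "0 1 0 -0.003 0 0;0 1 0 -0.003 0 0;0 1 0 0 0 0"

```text
time_s: 13.88
ee_pos: [0.5837, 0.1183, 0.1518]
eef_rot: [-3.135, -0.004, -0.148]
force: [3.1, 9.6, -3.1]
grip_width: 0.0005
```

```bash
python3 -c "
from h import *
st()"
```

```text
t 13.88 tip rig mm [-87.2  72.4] z 54.8 yaw err 0.0017 rot [-3.135 -0.004 -0.148] F rig [-10.0, 1.6, -3.1] gw 0.0005 q [0.14 0.56 1.53 0.01 1.05 0.28]
```

The tip no longer advances, with force steady at 10 N, so the roller is against the cam. Backing away straight, then up and clear.

Emit:
move_arm --rows "0 -10 0 0 0 0;0 -25 0 0 0 0;0 0 -30 0 0 0;0 0 -50 0 0 0;0 -30 -50 0 0 0;-50 -30 0 0 0 0;-50 -40 0 0 0 0;-50 0 0 0 0 0;0 0 0 0 0 0"

```text
time_s: 15.0
ee_pos: [0.4519, 0.2769, 0.2864]
eef_rot: [-3.142, -0.003, -0.15]
force: [0.5, -0.2, 0.3]
grip_width: 0.0007
```

```bash
python3 -c "
from h import *
st();look('k');look('k','scene')"
```

```text
t 15.0 tip rig mm [-223.6  -81.7] z 189.4 yaw err -0.0 rot [-3.142e+00 -3.000e-03 -1.500e-01] F rig [0.1, 0.5, 0.3] gw 0.0007 q [ 0.48  0.27  1.6  -0.    1.27  0.63]
```

View pics/topk.png

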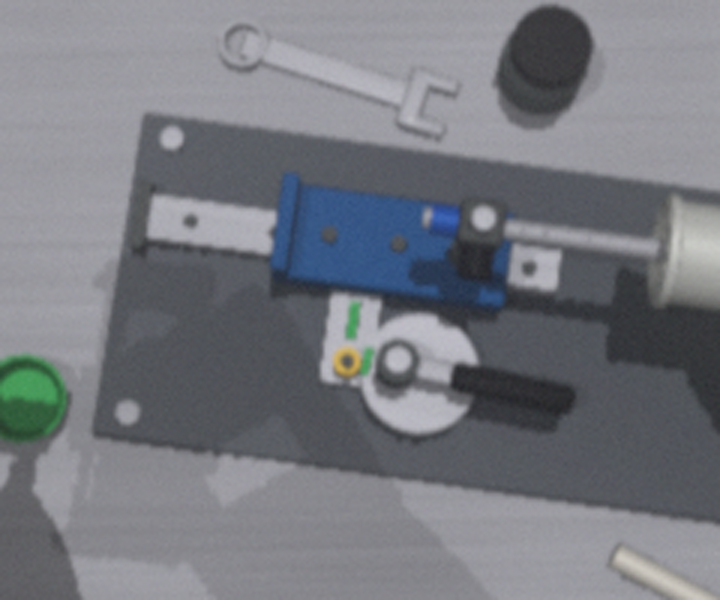

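View pics/scenek.png

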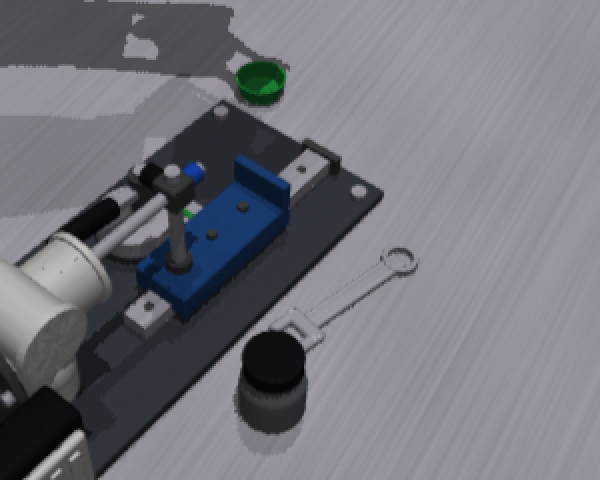

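```bash
python3 -c "
from h import *
c=dict(np.load('top0.npz'))
f=lambda u,v:[200+u/3,150+v/3]
print('roller before/after',rig(ray(c,[f(292,354),f(346,361)],.04)))
h,a,b=rig(np.vstack([ray(c,[f(398,362)],.085),ray(c,[f(455,376),f(572,397)],.074)]));print('cam',np.arctan2(*(b-a)[::-1]))
"
```

```text
roller before/after [[-0.06002057  0.00063132]
 [-0.02898874  0.00078349]]
cam -0.043951721171074855
```

```bash
python3 -c "
from h import *
print(ctrl.hand_in());st()"
```

```text
the job is handed in; nothing more can be done
None
the job is handed in; nothing more can be done
```

The cam is at its low point and the slide is pushed home against it. The job is handed in; the interface gave no verdict.

I pushed the lever round with the closed fingertips from about −2.27 rad to about −0.05 rad, with readings of about 9 N at most. I then backed off and checked that the slide was still back, at about 8 mm. Next I pushed the blue plate forward until the tip stopped advancing, with force steady at about 10 N, and withdrew clear of everything.

Last checks from the top camera, by hand-picked pixels and good to a millimetre or two:
- **Cam:** −0.04 to −0.05 rad, against the 0.25 rad allowed.
- **Roller:** about 28.5 to 29 mm from the cam axis. Nominal is 28 mm and the limit is 30 mm, so the margin is about the size of the measuring error. The force plateau is the stronger sign that it is seated.
- **Bystanders:** the cap, spanner and jar look unmoved in the before and after pictures. Only the near end of the marker is in the later crops, and it looks unmoved too.
- **Probe and turbo:** I saw no contact with either.
- **Disagreement:** the roller and clamp pictures put slide travel at about 31 to 31.5 mm, and the start is only known to about 1 mm. That puts the slide at 0.039 to 0.040 m, against the 0.038 m required.

The whole job took about 15 s of the 59 s allowed.

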